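# Cradle the dough roller and lock its hold-down

### The arm

A 6-joint arm with a two-finger parallel gripper is mounted at the origin on the work surface. World frame = base frame: x ahead of the robot, y to its left, z up, the work surface at z = 0. Lengths are in m, angles in degrees, forces in N, time in s.
With the tool pointing down it reaches from about 0.375 to 0.9 m from the base axis. Payload 3.1 kg.
Tool frame: the origin (TCP) lies on the centre line of the jaws, within the pads' length; the fingertips stand 25 mm ahead of it and the grasp point (between the pads) lies 6 mm ahead of it; z points along the fingers, y is the line along which they close (so a half turn about z gives the same grasp; the last joint's range is limited). The gripper opens to 87 mm and grips with 3 to 60 N. Pads are 19 mm wide; open, the fingers measure 117 mm over their backs; the gripper's body (75 mm by 190 mm) begins 51 mm behind the grasp point.
Start: joints at [53.715, 30.224, 82.088, -0, 67.689, -10.227], TCP at [0.275, 0.561, 0.248] pointing down, gripper open.
Joint ranges: [-176.69, 176.69], [-43.24, 126.21], [12.49, 139.97], [-82, 262], [0, 151.66], [-163.58, 163.58]. Speed limits (degrees/s): [159.86, 159.86, 180, 180, 180, 180].

### API

Orientations are given as a 3x3 rotation matrix whose columns are the frame's x, y, z axes.
In Python, from rig import read_state, capture, camera_params, hand_in gives the robot as it stands.
- The arm moves only by the tool apply_moves, never from a script. Its argument "rows" is a list of rows, each an object of numbers: "x", "y", "z": the shift along the tool's x, y, z in mm; "rx", "ry", "rz": the turn, a rotation vector about the tool's x, y, z in units of 6 degrees (1.0 is 6 degrees); "claw": the closure in counts, from 0 (fully open) to 255 (shut). A call has 1 to 10 rows; each row is the pose to reach, as a shift and turn from the pose commanded when the call began, along the tool's axes at that moment; what a row does not reach only later rows make up. A row lasts 1/8 s, in which the tool goes at most 62.5 mm and 10.7 degrees, less where a joint would pass 70% of its speed; a pose out of reach is approached as far as the arm can. A call with a gripper value outside its range is refused whole. The fingers move at their own pace and stop on an object; the grip force is fixed at half the most. Time passes only in rows, so rows that repeat a pose let the fingers close. It gives the time, the measured TCP pose, the force, the opening and the grip force at its end, in the units of the state.
- read_state(): the state, without advancing time (a new reading comes with each control period).
- capture(name): name is "side" or "top" or "wrist"; returns (picture, depth): 420x560x3 uint8, red, green, blue; 420x560 float32, m along the optical axis (not along the pixel's ray), 0 where there is no reading.
- camera_params(name): a dict with "fx", "fy", "cx", "cy" (pixels), "xyz" and "orientation" of the camera in the world. Camera axes: x right, y up, looking along -z (the intrinsics and any distortion apply to the point x, -y, -z); pixel columns grow to the right and rows downward; lengths in m; the calibration is good to about 2 mm. The wrist camera is an equidistant fisheye: a pixel r from the principal point sees the ray r / f radians off the axis. A picture is of the moment at which its call begins: read the wrist's pose just before it. camera_params takes no time and is no camera call; for the wrist camera it gives the pose at the moment of the call.
- hand_in(): hands the job in; it is judged then, once.
The state is a dict: "time_s": time; "joint_positions": joint angles; "qvel": joint speeds; "tau": joint torques, N m; "position": TCP position; "tcp_rot": TCP orientation; "force": force on the tool from outside, world axes, zero at the start; "moment": the same for the moment, N m; "opening": opening from 0.0 (shut) to 1.0 (fully open); "grasp_force": force on a finger pad.
Only numpy, scipy, OpenCV 4.12 (cv2) and the standard library are available. Lean on these libraries where they do the work, as an engineer would, in place of code of your own. Each camera call takes 0.05 s, during which the arm holds its last target. There are 200 camera calls.

### The job

Pick the wooden dough roller off its green drying board, bring it in sideways under the raised hold-down stop and set it down gently in the two blue V saddles of the roller stand, so that it lies level with one axle end in each notch and its wooden body between the saddles. Then lower the hold-down stop by its black knob, gently, until its orange foot touches the axle, and swing the red clamp lever round to its end stop to lock it. Let go of everything, and leave the flour shaker, the cup and the spatula where they are.

Things in the scene. Friction and masses are not known exactly. Their poses are not given: they have to be found in the camera images.
- roller: Loose dough roller, about 0.5 kg: wooden body 40 mm in diameter and 130 mm long, on a steel axle 16 mm in diameter and 200 mm long overall, so that 35 mm of bare axle sticks out at each end. Origin at its middle, on the axis; its y axis runs along the roller (either way round is the same). It starts lying on the board, axis 28 mm above the table.
- board: Fixed green drying board, 100 x 130 x 6 mm, with two low ribs along its y axis (tops 12 mm above the table, outer faces 18 mm either side of the middle) that keep the roller from rolling. Origin: centre of its underside. Its top and the table are the only things under the roller's ends.
- stand: Fixed roller stand. Origin on the table midway between the saddles; y axis = line of the seated roller. Base plate 10 mm thick, x -55 to 55, y -110 to 155 mm. Blue V saddles 10 mm thick at y = -83 and +83 mm: right-angled notches 34 mm wide at the top, saddle tops 66 mm above the table. Dark column at the +y end (y 125 to 141 mm, x -9 to 9 mm) with an arm over the +y saddle.
- overhang (a point): Underside of the stand's fixed arm, above the +y saddle, 148 mm above the table. The arm spans x -12 to 12, y 68 to 141 mm of the stand, 148 to 166 mm high, so the roller cannot come straight down: bring it in level along the stand's x axis, over the saddle tops and under the raised foot (axis about 92 mm above the table), then lower it.
- seat (a point): Where the middle of the roller lies when it is seated: on the stand's axis midway between the saddles, 60 mm above the table. Axes as the stand's; the roller's axis must lie along y. The body leaves 13 mm of play to each saddle.
- stop (a joint): Height of the hold-down stop, m: 0 fully up, grows as it is pushed down (straight down). At 0.070 its foot touches the axle of a seated roller; its end is 0.085. It starts between 0 and 0.02, sliding takes about 5 N either way and it stays where it is left.
- stop_foot (a point): Centre of the underside of the orange foot (22 mm disc), directly above the middle of the +y saddle; 138 mm above the table when the stop is fully up, 68 mm when it touches a seated axle.
- stop_knob (a point): Centre of the stop's black round knob: upright cylinder 30 mm in diameter, 28 mm high, 124 mm above the foot's underside, on a 10 mm steel rod that slides through the arm.
- clamp (a joint): Angle of the red clamp lever, rad, about a vertical axis: 0 = open, pointing along the stand's +y; it grows anticlockwise seen from above to 1.57 = locked, at its end stop, pointing along the stand's -x. Starts between 0 and 0.3; friction about 2 N at the grip, stays where it is left.
- clamp_pivot (a point): On the lever's turning axis (on top of the column, 133 mm along the stand's +y), 178 mm above the table.
- clamp_grip (a point): In the lever's upright red round grip, 70 mm from the pivot: cylinder 18 mm in diameter, standing from 178 mm (lever bar's top) to 212 mm above the table; this point is at 198 mm.
- shaker: Bystander: metal flour shaker, 60 mm in diameter, 110 mm high. Origin: centre of its underside.
- cup: Bystander: white cup, 76 mm in diameter, 95 mm high. Origin: centre of its underside.
- spatula: Bystander: spatula 200 mm long lying flat on the table beyond the work. Origin near its middle.
Mind the look-alikes: they are no part of the job. Of the things that look like the roller, the largest one is meant.

How it is judged:
By the outcome, as a careful person would: the job done as asked, in the order asked, and still so for the second after the job is handed in, with the robot touching nothing.
It also fails if it takes over 72 s, if anything falls off the work surface, if the arm or the gripper's body presses on something with over 40 N, if the wrist force passes 120 N, or if a joint passes its speed limit or range.

## Working session

There is one attempt and no reset: what is moved stays moved. The work goes in short steps, Python scripts to look and compute and a tool call to move; the robot and the scene stay as the last step left them, time stands still between calls to the robot, and variables do not carry over. Pictures are saved under pics/ and viewed, at most 10 in all, crops included, and the job is handed in when it is done.

Besides the shell and the picture viewer there is one more tool, called after "Request:" as name([rows], argument=value, ...), one row to a line, values as JSON. apply_moves: Moves the arm, as the interface text tells. Its arguments: {"type":"object","properties":{"rows":{"type":"array"}},"required":["rows"]}

```bash
ls; mkdir -p pics
cat > h.py <<'E'
import numpy as np, cv2
from rig import read_state, capture, camera_params
def save(n,p): cv2.imwrite('pics/'+p+'.png',cv2.cvtColor(n,cv2.COLOR_RGB2BGR))
def cloud(name):
    P=camera_params(name); im,d=capture(name)
    v,u=np.mgrid[:420,:560]
    c=np.stack([(u-P['cx'])/P['fx']*d,-(v-P['cy'])/P['fy']*d,-d],-1)
    w=c@np.array(P['orientation']).T+np.array(P['xyz']); w[d==0]=np.nan
    return im,d,w
E
python3 - <<'E'
from h import *
for n in('top','side'):
    im,d,w=cloud(n); save(im,n+'0'); P=camera_params(n); print(n,P); np.savez(''+n+'0.npz',im=im,w=w)
    print((d==0).mean())
print(read_state())
E
```

```text
pics
top {'fx': 463.21911885089037, 'fy': 463.21911885089037, 'cx': 281.4889658623066, 'cy': 201.92992224176248, 'xyz': array([3.48104084e-01, 5.61489715e-04, 1.29751205e+00]), 'orientation': array([[-0.02612688,  0.98410011, -0.17568256],
       [-0.99957983, -0.0279248 , -0.00776912],
       [-0.0125515 ,  0.17540576,  0.98441621]])}
0.004077380952380952
side {'fx': 447.8454083094066, 'fy': 447.8454083094066, 'cx': 277.2049561454858, 'cy': 210.65691207549764, 'xyz': array([ 0.16558311, -0.8856152 ,  0.99631012]), 'orientation': array([[ 0.92966268,  0.2413681 , -0.27833208],
       [-0.36836615,  0.59709833, -0.71258681],
       [-0.00580411,  0.76499348,  0.64401187]])}
0.004166666666666667
{'time_s': 0.1, 'joint_positions': array([ 5.37137596e+01,  3.02731148e+01,  8.21495380e+01, -1.38940720e-03,
        6.76889187e+01, -1.02295632e+01]), 'qvel': array([ 0.01693596, -0.08881663, -0.16351987, -0.03822796,  0.00743106,
        0.14594039]), 'tau': array([-5.91413868e-05, -4.40987027e+01, -1.77150625e+01,  6.34762365e-02,
        5.33659535e-02, -1.54654094e-05]), 'position': array([0.27416988, 0.5609715 , 0.24667233]), 'tcp_rot': array([[-8.98363838e-01,  4.39250644e-01, -1.13435886e-03],
       [ 4.39251989e-01,  8.98362502e-01, -1.58292732e-03],
       [ 3.23763621e-04, -1.92031405e-03, -9.99998104e-01]]), 'force': array([-0.283559  ,  1.05519198, -0.76711072]), 'moment': array([-0.02597936,  0.00472509,  0.05115503]), 'grasp_force': 0.0, 'opening': 1.0003768953681293}
```

View pics/top0.png

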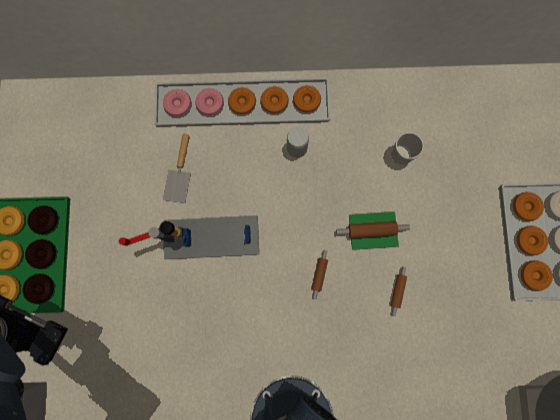

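View pics/side0.png

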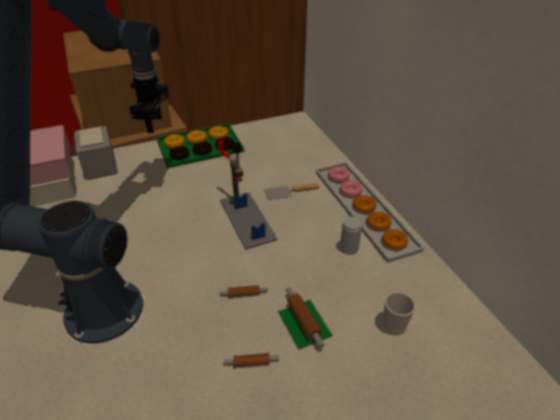

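The top view shows the roller on its green board at about (373,230). The stand plate spans (164–258, 216–258), with its column and lever at (167,230) and (123,241), and the two small rollers are decoys. Next I measure.

Run:
```python
from h import *
z=np.load('top0.npz'); im=z['im']; w=z['w']; hsv=cv2.cvtColor(im,cv2.COLOR_RGB2HSV)
z2=np.load('side0.npz'); ims=z2['im']; ws=z2['w']; hs=cv2.cvtColor(ims,cv2.COLOR_RGB2HSV)
def box(m,x0,x1,y0,y1):
    b=np.zeros_like(m); b[y0:y1,x0:x1]=m[y0:y1,x0:x1]; return b
def pts(W,m): p=W[m]; return p[~np.isnan(p[:,0])]
def rect(p,n):
    p=p.astype(np.float32); r=cv2.minAreaRect((p[:,:2]*1000).copy()); print(n,len(p),r, 'z med',np.median(p[:,2]),p[:,2].min(),p[:,2].max())
H,S,V=[hsv[...,i].astype(int) for i in range(3)]
print('roller px',hsv[230,373],'axle',hsv[228,405],'board',hsv[216,373],'plate',hsv[240,220],'blue',hsv[234,248],'red',hsv[240,128],'table',hsv[300,250])
x=w[...,0];y=w[...,1];zz=w[...,2]
# roller
reg=box(np.ones_like(H,bool),325,420,205,255)
m=reg&(zz>0.022); rect(pts(w,m),'roller+axle')
p=pts(w,reg&(zz>0.035)); rect(p,'body'); c=p.mean(0); u,s,vt=np.linalg.svd(p[:,:2]-c[:2]); print('body axis',c,vt[0])
wood=reg&(H<15)&(S>100); rect(pts(w,wood),'wood')
gr=reg&(H>45)&(H<75)&(S>150);rect(pts(w,gr),'board')
# stand
reg=box(np.ones_like(H,bool),110,270,205,270)
bl=reg&(H>100)&(H<125)&(S>120);
n,l,st,ce=cv2.connectedComponentsWithStats(bl.astype(np.uint8))
for i in range(1,n):
    if st[i,4]>10:
        q=pts(w,l==i);print(st[i]);rect(q,'blue')
pl=reg&(zz>0.006)&(zz<0.014); rect(pts(w,pl),'plate')
red=reg&((H<6)|(H>172))&(S>150); q=pts(w,red); rect(q,'red'); 
q=q[q[:,2]>0.2]; 
if len(q): rect(q,'redgrip')
k=reg&(zz>0.225); q=pts(w,k); rect(q,'knob')
# side view
for nm,mm in(('blue',(hs[...,0]>100)&(hs[...,0]<125)&(hs[...,1]>120)),('red',((hs[...,0]<6)|(hs[...,0]>172))&(hs[...,1]>150))):
    b=box(mm,200,290,130,250); n,l,st,ce=cv2.connectedComponentsWithStats(b.astype(np.uint8))
    for i in range(1,n):
        if st[i,4]>10: rect(pts(ws,l==i),'side '+nm)
q=pts(ws,box(np.ones(b.shape,bool),200,290,130,250)); q=q[(q[:,2]>.225)&(q[:,2]<.29)]; 
if len(q): rect(q,'side knob')
c=cv2.resize(im[200:270,110:270],None,fx=4,fy=4,interpolation=cv2.INTER_CUBIC); save(c,'standtop')
c2=cv2.resize(ims[130:255,200:300],None,fx=4,fy=4,interpolation=cv2.INTER_CUBIC);
o=np.zeros((500,800+260,3),np.uint8); 
c=cv2.resize(c,(400,175)); o=np.zeros((500,800,3),np.uint8); o[:175,:400]=c; o[:,400:]=c2; save(o,'crop')
```

```text
roller px [ 13 172 101] axle [ 15  28 111] board [ 67 158  97] plate [25 16 95] blue [107 193  74] red [  2 247  66] table [ 21  48 154]
roller+axle 847 ((486.7129821777344, -214.6422119140625), (59.6798210144043, 239.96192932128906), 13.257217407226562) z med 0.043740716 0.022610752 0.054557297
body 721 ((491.92120361328125, -236.7682647705078), (38.31442642211914, 196.54248046875), 2.2490665912628174) z med 0.044991404 0.035034955 0.054557297
body axis [ 0.49152967 -0.23611159  0.04413023] [-0.04074551  0.99916956]
wood 627 ((490.2764587402344, -236.5511474609375), (35.283653259277344, 129.77818298339844), 2.595695972442627) z med 0.045688685 0.019378953 0.054557297
board 703 ((491.24798583984375, -243.2667236328125), (94.17964935302734, 125.37189483642578), 2.613560438156128) z med 0.00725547 -0.0001735072 0.013903447
[245 225   5  18  72]
blue 71 ((487.0700378417969, 105.50384521484375), (42.26123809814453, 9.942461967468262), 1.405380368232727) z med 0.05637763 0.012518046 0.06988298
[183 229   8  17 109]
blue 108 ((481.5675048828125, 268.0285949707031), (19.99991798400879, 41.7
[... 750 characters left out ...]
0.50026798248291), 3.4672300815582275) z med 0.038256742 0.013488648 0.06383047
side blue 124 ((485.19842529296875, 103.75247192382812), (40.551177978515625, 11.796098709106445), 4.431057453155518) z med 0.0403172 0.013620858 0.06357756
side red 133 ((508.49566650390625, 519.6553955078125), (369.38201904296875, 56.98949432373047), 78.08487701416016) z med 0.17813306 0.012132658 0.21356943
side red 28 ((456.6874694824219, 672.2318115234375), (35.126338958740234, 58.177825927734375), 0.9281083941459656) z med 0.027150478 0.0121892225 0.036166344
side knob 107 ((482.505615234375, 268.6663513183594), (27.216079711914062, 28.31290054321289), 40.09126281738281) z med 0.2561305 0.22574978 0.2660625
```

View pics/crop.png

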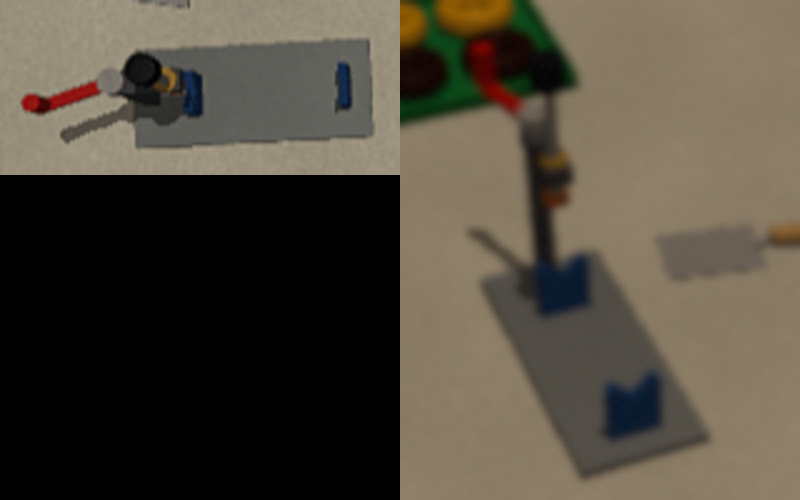

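The crop shows the red grip at the lever's far end, open and pointing roughly +y. It also shows the black knob, the orange foot and the two blue saddles. I refine the stand pose and work out the first move.

```bash
cat >> h.py <<'E'
from scipy.spatial.transform import Rotation as R
def goal(x,y,z,yaw):
    "yaw: world angle (deg) of tool y axis, tool straight down; prints the shift in tool axes mm and turn in 6-degree units"
    s=read_state(); T=s['tcp_rot']; a=np.radians(yaw)
    ty=np.array([np.cos(a),np.sin(a),0]); tz=np.array([0,0,-1.]); G=np.stack([np.cross(ty,tz),ty,tz],1)
    d=T.T@(np.array([x,y,z])-s['position'])*1000
    print('shift',d.round(1),'turn',(R.from_matrix(T.T@G).as_rotvec(degrees=True)/6).round(2),'F',s['force'].round(1),'t',round(s['time_s'],2))
E
python3 - <<'E'
from h import *
for n in('top','side'):
    z=np.load(n+'0.npz'); im=z['im']; w=z['w']; hsv=cv2.cvtColor(im,cv2.COLOR_RGB2HSV).astype(int)
    x,y,zz=w[...,0],w[...,1],w[...,2]
    m=(hsv[...,1]<35)&(hsv[...,2]<130)&(zz>0.004)&(zz<0.016)&(x>.4)&(x<.57)&(y>0.03)&(y<.37)
    m=cv2.morphologyEx(m.astype(np.uint8),cv2.MORPH_OPEN,np.ones((3,3)))
    l=cv2.connectedComponentsWithStats(m); i=1+np.argmax(l[2][1:,4]); q=w[l[1]==i]
    print(n,'plate',cv2.minAreaRect((q[:,:2]*1000).astype(np.float32)))
    red=((hsv[...,0]<6)|(hsv[...,0]>172))&(hsv[...,1]>150)&(zz>.165)&(zz<.225)&(x>.4)&(x<.55)&(y>.27)&(y<.45)
    q=w[red]; print('red',len(q)); g=q[q[:,2]>.2]; print('grip top',len(g),np.median(g,0),(g.min(0)+g.max(0))/2); b=q[q[:,2]<.185]; print('bar',b.min(0),b.max(0))
    k=(zz>.258)&(zz<.275)&(x>.45)&(x<.52)&(y>.23)&(y<.31);q=w[k];print('knob',q.mean(0),(q.min(0)+q.max(0))/2)
    g=(hsv[...,0]>12)&(zz>.17)&(zz<.2)&(x>.44)&(x<.53)&(y>.29)&(y<.345);q=w[g];print('pivotcap',len(q),(q.min(0)+q.max(0))/2)
goal(.35,.3,.36,2.4)
goal(.491,-.2365,.20,2.4)
E
```

```text
top plate ((484.9927978515625, 210.53262329101562), (108.74189758300781, 263.47674560546875), 1.2845585346221924)
red 162
grip top 47 [0.45929219 0.38595523 0.21149352] [0.45925559 0.38714287 0.20831329]
bar [0.45457288 0.33473746 0.17318234] [0.4803058  0.38346029 0.18430567]
knob [0.48386556 0.27065427 0.26351399] [0.48438646 0.27071456 0.26329275]
pivotcap 100 [0.48252636 0.32060322 0.17937474]Traceback (most recent call last):
  File "<stdin>", line 7, in <module>
    return _wrapfunc(a, 'argmax', axis=axis, out=out, **kwds)
    return bound(*args, **kwds)
ValueError: attempt to get argmax of an empty sequence
```

Run:
```python
from h import *
goal(.36,.3,.36,2.4)
goal(.491,-.2365,.20,2.4)
```

```text
shift [-191.7 -197.  -113. ] turn [-2.000e-02  1.000e-02  1.026e+01] F [-0.3  1.1 -0.8] t 0.1
shift [-545.1 -621.1   47.7] turn [-2.000e-02  1.000e-02  1.026e+01] F [-0.3  1.1 -0.8] t 0.1
```

Request:
apply_moves([
  {"z":-50,"rz":1.5},
  {"x":-20,"y":-20,"z":-105,"rz":3},
  {"x":-60,"y":-62,"z":-110,"rz":4.5},
  {"x":-100,"y":-103,"z":-110,"rz":6},
  {"x":-140,"y":-144,"z":-110,"rz":7.5},
  {"x":-180,"y":-188,"z":-110,"rz":9},
  {"x":-220,"y":-235,"z":-110,"rz":10.26},
  {"x":-260,"y":-282,"z":-110,"rz":10.26},
  {"x":-300,"y":-330,"z":-110,"rz":10.26},
  {"x":-340,"y":-377,"z":-110,"rz":10.26},
])

```text
validation failed for argument at $.ro...
```

```bash
python3 -c "
from h import *
goal(.491,-.2365,.20,2.4)"
```

```text
shift [-545.1 -621.1   47.7] turn [-2.000e-02  1.000e-02  1.026e+01] F [-0.3  1.1 -0.8] t 0.1
```

Request:
apply_moves([
  {"x":0,"y":0,"z":-50,"rx":0,"ry":0,"rz":1.5,"claw":0},
  {"x":-20,"y":-20,"z":-105,"rx":0,"ry":0,"rz":3,"claw":0},
  {"x":-60,"y":-62,"z":-110,"rx":0,"ry":0,"rz":4.5,"claw":0},
  {"x":-100,"y":-103,"z":-110,"rx":0,"ry":0,"rz":6,"claw":0},
  {"x":-140,"y":-144,"z":-110,"rx":0,"ry":0,"rz":7.5,"claw":0},
  {"x":-180,"y":-188,"z":-110,"rx":0,"ry":0,"rz":9,"claw":0},
  {"x":-220,"y":-235,"z":-110,"rx":0,"ry":0,"rz":10.3,"claw":0},
  {"x":-260,"y":-282,"z":-110,"rx":0,"ry":0,"rz":10.3,"claw":0},
  {"x":-300,"y":-330,"z":-110,"rx":0,"ry":0,"rz":10.3,"claw":0},
  {"x":-340,"y":-377,"z":-110,"rx":0,"ry":0,"rz":10.3,"claw":0},
])

```text
time_s: 1.35
position: [0.4142, 0.0715, 0.3575]
tcp_rot: [[-0.037, 0.999, 0.0], [0.999, 0.037, 0.0], [0.0, 0.0, -1.0]]
force: [1.5, 0.3, 0.0]
opening: 0.996
grasp_force: 0.0
```

```bash
python3 -c "
from h import *
goal(.491,-.2365,.20,2.4);print(read_state()['position'])"
```

```text
shift [-310.7   65.1  157.4] turn [ 0.   -0.   -0.04] F [1.5 0.3 0. ] t 1.35
[0.41424842 0.07154806 0.35745565]
```

Request:
apply_moves([
  {"x":-50,"y":12,"z":20,"rx":0,"ry":0,"rz":0,"claw":0},
  {"x":-110,"y":25,"z":50,"rx":0,"ry":0,"rz":0,"claw":0},
  {"x":-170,"y":38,"z":80,"rx":0,"ry":0,"rz":0,"claw":0},
  {"x":-225,"y":50,"z":110,"rx":0,"ry":0,"rz":0,"claw":0},
  {"x":-275,"y":60,"z":135,"rx":0,"ry":0,"rz":0,"claw":0},
  {"x":-310,"y":65,"z":155,"rx":0,"ry":0,"rz":0,"claw":0},
  {"x":-310,"y":65,"z":155,"rx":0,"ry":0,"rz":0,"claw":0},
])

```text
time_s: 2.22
position: [0.4905, -0.2365, 0.2002]
tcp_rot: [[-0.033, 0.999, -0.003], [0.999, 0.033, 0.002], [0.002, -0.003, -1.0]]
force: [0.2, 0.1, -0.9]
opening: 1.001
grasp_force: 0.0
```

Run:
```python
from h import *
P=camera_params('wrist'); im,d=capture('wrist'); print(P); save(im,'w1')
hsv=cv2.cvtColor(im,cv2.COLOR_RGB2HSV).astype(int)
O=np.array(P['orientation']);C=np.array(P['xyz'])
m=(hsv[...,0]<18)&(hsv[...,1]>130)
n,l,st,ce=cv2.connectedComponentsWithStats(m.astype(np.uint8))
i=1+np.argmax(st[1:,4]); v,u=np.nonzero(l==i)
dx,dy=u-P['cx'],v-P['cy']; r=np.hypot(dx,dy); th=r/P['fx']
ray=np.stack([np.sin(th)*dx/r,-np.sin(th)*dy/r,-np.cos(th)],-1)@O.T
w=C+ray*((0.028-C[2])/ray[:,2])[:,None]
print(st[i],cv2.minAreaRect((w[:,:2]*1000).astype(np.float32)))
w2=C+ray*(d[v,u]/np.cos(th))[:,None]
print(cv2.minAreaRect((w2[:,:2]*1000).astype(np.float32)),w2[:,2].min(),w2[:,2].max())
goal(.491,-.2365,.10,2.4)
```

```text
{'fx': 325.19226210127806, 'fy': 325.19226210127806, 'cx': 279.1947046749787, 'cy': 206.5768961894178, 'xyz': array([ 0.4897931 , -0.1691223 ,  0.33683496]), 'orientation': array([[ 0.99942038, -0.03364145, -0.00521199],
       [ 0.03388911,  0.96864754,  0.24611678],
       [-0.00323115, -0.24615076,  0.96922617]])}
[ 259  129   42  130 5026] ((491.91156005859375, -237.25711059570312), (38.803428649902344, 130.20367431640625), 2.494227886199951)
((491.64373779296875, -233.6825714111328), (38.61952590942383, 129.1633758544922), 2.3640408515930176) 0.029140866648903585 0.336834958995892
shift [ -2.1   1.  101.1] turn [-0.02 -0.02 -0.07] F [-0.5  0.9  0.4] t 2.27
```

View pics/w1.png

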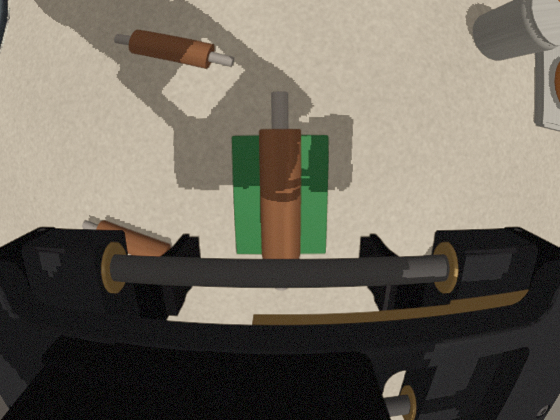

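The wrist view shows the roller lying square between the open fingers, with its body at (260–302, 129–259). It agrees with the top view, so I descend.

Request:
apply_moves([
  {"x":-2,"y":1,"z":40,"rx":0,"ry":0,"rz":0,"claw":0},
  {"x":-2,"y":1,"z":80,"rx":0,"ry":0,"rz":0,"claw":0},
  {"x":-2,"y":1,"z":115,"rx":0,"ry":0,"rz":0,"claw":0},
  {"x":-2,"y":1,"z":140,"rx":0,"ry":0,"rz":0,"claw":0},
  {"x":-2,"y":1,"z":155,"rx":0,"ry":0,"rz":0,"claw":0},
  {"x":-2,"y":1,"z":162,"rx":0,"ry":0,"rz":0,"claw":0},
  {"x":-2,"y":1,"z":162,"rx":0,"ry":0,"rz":0,"claw":0},
])

```text
time_s: 3.15
position: [0.4922, -0.2357, 0.0409]
tcp_rot: [[-0.038, 0.999, 0.0], [0.999, 0.038, -0.0], [-0.0, 0.0, -1.0]]
force: [0.1, -0.0, 0.4]
opening: 1.002
grasp_force: 0.0
```

Request:
apply_moves([
  {"x":0,"y":0,"z":0,"rx":0,"ry":0,"rz":0,"claw":100},
  {"x":0,"y":0,"z":0,"rx":0,"ry":0,"rz":0,"claw":255},
  {"x":0,"y":0,"z":0,"rx":0,"ry":0,"rz":0,"claw":255},
  {"x":0,"y":0,"z":0,"rx":0,"ry":0,"rz":0,"claw":255},
  {"x":0,"y":0,"z":0,"rx":0,"ry":0,"rz":0,"claw":255},
  {"x":0,"y":0,"z":0,"rx":0,"ry":0,"rz":0,"claw":255},
])

```text
time_s: 3.9
position: [0.491, -0.2357, 0.0405]
tcp_rot: [[-0.038, 0.999, -0.002], [0.999, 0.038, 0.001], [0.001, -0.002, -1.0]]
force: [-2.5, -1.4, 1.2]
opening: 0.454
grasp_force: 30.0
```

Request:
apply_moves([
  {"x":0,"y":0,"z":-10,"rx":0,"ry":0,"rz":0,"claw":255},
  {"x":0,"y":0,"z":-30,"rx":0,"ry":0,"rz":0,"claw":255},
  {"x":0,"y":0,"z":-60,"rx":0,"ry":0,"rz":0,"claw":255},
  {"x":0,"y":-10,"z":-90,"rx":0,"ry":0,"rz":0,"claw":255},
  {"x":20,"y":-25,"z":-105,"rx":0,"ry":0,"rz":0,"claw":255},
  {"x":50,"y":-45,"z":-110,"rx":0,"ry":0,"rz":0,"claw":255},
  {"x":85,"y":-65,"z":-110,"rx":0,"ry":0,"rz":0,"claw":255},
  {"x":120,"y":-80,"z":-110,"rx":0,"ry":0,"rz":0,"claw":255},
  {"x":160,"y":-87,"z":-110,"rx":0,"ry":0,"rz":0,"claw":255},
  {"x":200,"y":-90,"z":-110,"rx":0,"ry":0,"rz":0,"claw":255},
])

```text
time_s: 5.15
position: [0.3939, -0.0381, 0.1509]
tcp_rot: [[-0.036, 0.999, 0.0], [0.999, 0.036, 0.0], [0.0, 0.0, -1.0]]
force: [1.1, -0.5, -3.2]
opening: 0.452
grasp_force: 30.0
```

```bash
python3 -c "
from h import *
goal(.395,.188,.15,1.5);print(read_state()['position'],read_state()['grasp_force'])"
```

```text
shift [226.    9.2   1. ] turn [ 0.   -0.    0.09] F [ 1.1 -0.5 -3.2] t 5.15
[ 0.39393339 -0.03814565  0.15089813] 29.997343719005585
```

Request:
apply_moves([
  {"x":35,"y":1,"z":0,"rx":0,"ry":0,"rz":0,"claw":255},
  {"x":75,"y":3,"z":0,"rx":0,"ry":0,"rz":0.1,"claw":255},
  {"x":115,"y":5,"z":0,"rx":0,"ry":0,"rz":0.1,"claw":255},
  {"x":150,"y":6,"z":0,"rx":0,"ry":0,"rz":0.1,"claw":255},
  {"x":185,"y":8,"z":0,"rx":0,"ry":0,"rz":0.1,"claw":255},
  {"x":210,"y":9,"z":5,"rx":0,"ry":0,"rz":0.1,"claw":255},
  {"x":226,"y":9,"z":20,"rx":0,"ry":0,"rz":0.1,"claw":255},
  {"x":226,"y":9,"z":37,"rx":0,"ry":0,"rz":0.1,"claw":255},
  {"x":226,"y":9,"z":46,"rx":0,"ry":0,"rz":0.1,"claw":255},
  {"x":226,"y":9,"z":46,"rx":0,"ry":0,"rz":0.1,"claw":255},
])

```text
time_s: 6.4
position: [0.3948, 0.1866, 0.1042]
tcp_rot: [[-0.027, 1.0, -0.001], [1.0, 0.027, -0.0], [-0.0, -0.001, -1.0]]
force: [-0.3, -0.4, -4.4]
opening: 0.454
grasp_force: 30.0
```

Run:
```python
from h import *
im,d,w=cloud('top'); ims,ds,ws=cloud('side')
o=np.zeros((460,800,3),np.uint8); o[:240,:480]=cv2.resize(im[190:270,110:270],(480,240),interpolation=cv2.INTER_CUBIC); o[:460,480:]=cv2.resize(ims[130:245,200:280],(320,460),interpolation=cv2.INTER_CUBIC); save(o,'pre')
x,y,zz=[w[...,i] for i in range(3)]; hsv=cv2.cvtColor(im,cv2.COLOR_RGB2HSV).astype(int)
for nm,I,W in(('t',im,w),('s',ims,ws)):
    h=cv2.cvtColor(I,cv2.COLOR_RGB2HSV).astype(int)
    m=(h[...,0]<18)&(h[...,1]>110)&(W[...,2]>.07)&(W[...,2]<.13)&(W[...,0]>.34)&(W[...,0]<.47)&(W[...,1]>.08)&(W[...,1]<.3)
    q=W[m]; print(nm,len(q),q.min(0),q.max(0)) if len(q) else None
goal(.4845,.188,.1045,1.5);print(read_state()['position'])
```

```text
t 220 [0.3779667  0.11961182 0.08730776] [0.41428115 0.15945463 0.11885291]
s 324 [0.3705193  0.1176242  0.07872845] [0.41872301 0.24633105 0.12901301]
shift [-1.  89.1  0.4] turn [ 0. -0.  0.] F [ 0.3  0.3 -3.6] t 6.5
[0.39539086 0.18663771 0.10485275]
```

View pics/pre.png

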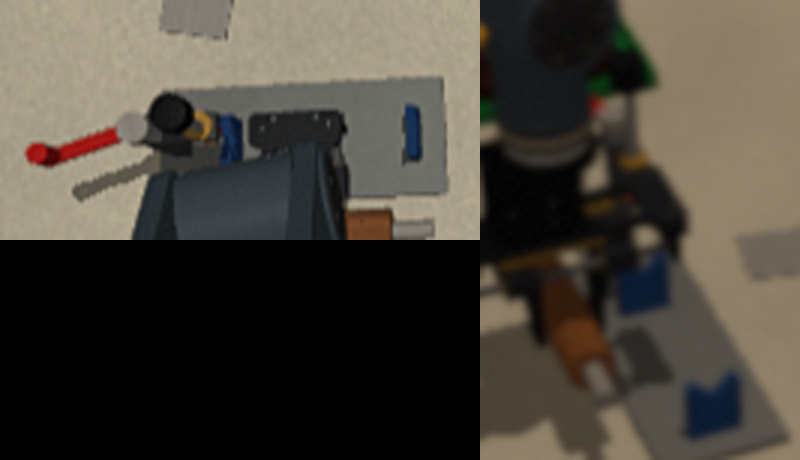

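The side view shows the roller held level in front of the saddles. But the wrist camera sits about 67 mm from the TCP on the stand's +y side, at knob height, so it could hit the knob. I back off slightly and turn the tool half a turn so the camera is on the −y side.

Request:
apply_moves([
  {"x":0,"y":-12,"z":-5,"rx":0,"ry":0,"rz":0,"claw":255},
  {"x":0,"y":-22,"z":-10,"rx":0,"ry":0,"rz":-1,"claw":255},
  {"x":0,"y":-25,"z":-10,"rx":0,"ry":0,"rz":-2.5,"claw":255},
  {"x":0,"y":-25,"z":-10,"rx":0,"ry":0,"rz":-4,"claw":255},
  {"x":0,"y":-25,"z":-10,"rx":0,"ry":0,"rz":-5.5,"claw":255},
  {"x":0,"y":-25,"z":-10,"rx":0,"ry":0,"rz":-7,"claw":255},
  {"x":0,"y":-25,"z":-10,"rx":0,"ry":0,"rz":-8.5,"claw":255},
  {"x":0,"y":-25,"z":-10,"rx":0,"ry":0,"rz":-10,"claw":255},
  {"x":0,"y":-25,"z":-10,"rx":0,"ry":0,"rz":-11.5,"claw":255},
  {"x":0,"y":-25,"z":-10,"rx":0,"ry":0,"rz":-13,"claw":255},
])

```text
time_s: 7.75
position: [0.3692, 0.186, 0.1153]
tcp_rot: [[-0.984, 0.177, -0.0], [0.177, 0.984, 0.0], [0.0, 0.0, -1.0]]
force: [0.7, -0.2, -4.0]
opening: 0.454
grasp_force: 30.0
```

Request:
apply_moves([
  {"x":0,"y":0,"z":0,"rx":0,"ry":0,"rz":-1.5,"claw":255},
  {"x":0,"y":0,"z":0,"rx":0,"ry":0,"rz":-3,"claw":255},
  {"x":0,"y":0,"z":0,"rx":0,"ry":0,"rz":-4.5,"claw":255},
  {"x":0,"y":0,"z":0,"rx":0,"ry":0,"rz":-6,"claw":255},
  {"x":0,"y":0,"z":0,"rx":0,"ry":0,"rz":-7.5,"claw":255},
  {"x":0,"y":0,"z":0,"rx":0,"ry":0,"rz":-9,"claw":255},
  {"x":0,"y":0,"z":0,"rx":0,"ry":0,"rz":-10.5,"claw":255},
  {"x":0,"y":0,"z":0,"rx":0,"ry":0,"rz":-12,"claw":255},
  {"x":0,"y":0,"z":0,"rx":0,"ry":0,"rz":-13.5,"claw":255},
  {"x":0,"y":0,"z":0,"rx":0,"ry":0,"rz":-15,"claw":255},
])

```text
time_s: 9.0
position: [0.3692, 0.186, 0.1153]
tcp_rot: [[-0.177, -0.984, 0.0], [-0.984, 0.177, 0.0], [-0.0, -0.0, -1.0]]
force: [0.3, -0.4, -4.8]
opening: 0.454
grasp_force: 30.0
```

Run:
```python
from h import *
goal(.4845,.189,.1045,181.5);s=read_state();print(s['position'],s['joint_positions'],s['tcp_rot'].round(3))
```

```text
shift [ -23.4 -113.    10.8] turn [-0.    0.   -1.95] F [ 0.3 -0.4 -4.8] t 9.0
[0.36919972 0.18595835 0.11529707] [ 1.11557767e+01  2.90970949e+01  1.18691902e+02  4.95057479e-03
  3.22087918e+01 -1.58676811e+02] [[-0.177 -0.984  0.   ]
 [-0.984  0.177  0.   ]
 [-0.    -0.    -1.   ]]
```

Turning all the way would put joint 6 past its range. From here the side camera can see the wrist camera's side, so I check whether there is any body there that could hit the knob.

Run:
```python
from h import *
s=read_state(); P=camera_params('wrist'); T=s['tcp_rot']
print('cam in tool',T.T@(P['xyz']-s['position'])*1000)
im,d,w=cloud('side'); it,dt,wt=cloud('top')
for W in(w,wt):
    q=(W.reshape(-1,3)-s['position'])@T*1000; q=q[~np.isnan(q[:,0])]
    for z0 in range(-260,40,20):
        g=q[(abs(q[:,0])<150)&(abs(q[:,1])<130)&(q[:,2]>z0)&(q[:,2]<=z0+20)]
        if len(g): print(z0,len(g),'x',np.percentile(g[:,0],[0,2,98,100]).round(),'y',np.percentile(g[:,1],[0,2,98,100]).round())
    print()
o=cv2.resize(im[40:240,110:310],(600,600),interpolation=cv2.INTER_CUBIC); save(o,'grip')
```

```text
cam in tool [  66.89453741   -1.17331738 -136.55037208]
-260 131 x [-7. -3. 63. 65.] y [-50. -47.  34.  35.]
-240 80 x [ 2.  9. 38. 39.] y [-27. -22.  33.  34.]
-220 144 x [ 2.  8. 35. 39.] y [-33. -32.  31.  32.]
-200 162 x [-0.  3. 36. 39.] y [-36. -34.  33.  34.]
-180 128 x [ 7.  9. 35. 37.] y [-35. -34.  31.  33.]
-160 325 x [-120. -111.   40.   41.] y [-112. -107.   33.   36.]
-140 111 x [-108. -102.   39.   42.] y [-111. -110.   13.   14.]
-120 154 x [-105. -102.   28.   29.] y [-100.  -99.   15.   16.]
-100 661 x [-106. -100.   38.   40.] y [-102.  -96.   91.   94.]
-80 397 x [-149. -143.   40.   42.] y [-102.  -97.   85.   92.]
-60 206 x [-148. -145.   40.   42.] y [-111. -109.   83.   86.]
-40 43 x [-148. -146.   13.   14.] y [-111. -111.   31.   33.]
-20 276 x [-149. -121.   65.   67.] y [-107.  -81.   28.   31.]
0 203 x [-68. -51.  99. 102.] y [-28. -25.  25.  28.]
20 19 x [ 6.  7. 85. 95.] y [-29. -28.  27.  27.]

-160 175 x [-117. -116.   37.   38.] y [-113. -111.  -40.  -35.]
-140 26 x [-108. -105.   37.   37.] y [-111. -110.  -41.  -33.]
-100 441 x [-101.  -36.   36.   38.] y [-97. -96. -58. -54.]
-80 130 x [-150. -149.   38.   38.] y [-108. -100.  -26.  -23.]
-60 160 x [-149. -146.   38.   38.] y [-111. -110.  -34.  -21.]
-40 9 x [-122. -122.  -88.  -88.] y [-107. -107.  -83.  -82.]
-20 183 x [-106.   27.   64.   68.] y [-88. -19.  13.  14.]
0 156 x [-149. -128.   99.   99.] y [-82. -75.  17.  18.]
20 4 x [-149. -149. -145. -145.] y [-83. -83. -80. -80.]
```

View pics/grip.png

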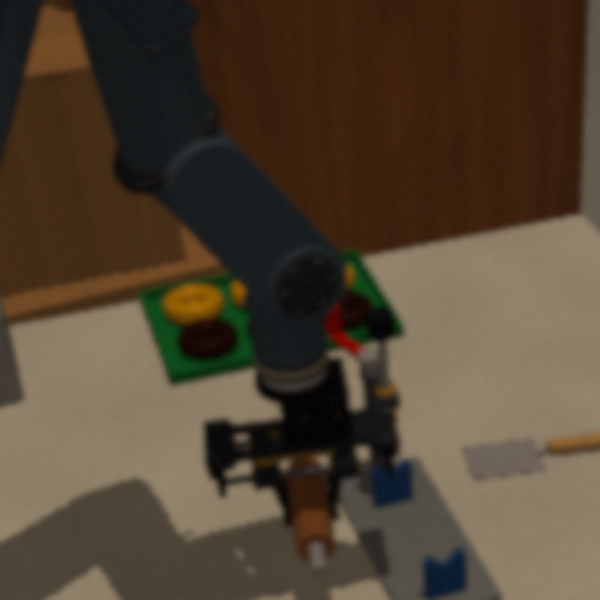

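The gripper and its mount stay within ±42 mm in tool x, and there is no camera body, so the first orientation was fine. I turn back.

Request:
apply_moves([
  {"x":0,"y":0,"z":0,"rx":0,"ry":0,"rz":1.5,"claw":255},
  {"x":0,"y":0,"z":0,"rx":0,"ry":0,"rz":3,"claw":255},
  {"x":0,"y":0,"z":0,"rx":0,"ry":0,"rz":4.5,"claw":255},
  {"x":0,"y":0,"z":0,"rx":0,"ry":0,"rz":6,"claw":255},
  {"x":0,"y":0,"z":0,"rx":0,"ry":0,"rz":7.5,"claw":255},
  {"x":0,"y":0,"z":0,"rx":0,"ry":0,"rz":9,"claw":255},
  {"x":0,"y":0,"z":0,"rx":0,"ry":0,"rz":10.5,"claw":255},
  {"x":0,"y":0,"z":0,"rx":0,"ry":0,"rz":12,"claw":255},
  {"x":0,"y":0,"z":0,"rx":0,"ry":0,"rz":13.5,"claw":255},
  {"x":0,"y":0,"z":0,"rx":0,"ry":0,"rz":15,"claw":255},
])

```text
time_s: 10.35
position: [0.3695, 0.186, 0.115]
tcp_rot: [[-0.982, 0.19, -0.0], [0.19, 0.982, 0.0], [0.0, 0.0, -1.0]]
force: [0.5, 0.0, -3.6]
opening: 0.453
grasp_force: 30.0
```

Request:
apply_moves([
  {"x":0,"y":0,"z":0,"rx":0,"ry":0,"rz":1.5,"claw":255},
  {"x":0,"y":0,"z":0,"rx":0,"ry":0,"rz":3,"claw":255},
  {"x":0,"y":0,"z":0,"rx":0,"ry":0,"rz":4.5,"claw":255},
  {"x":0,"y":0,"z":0,"rx":0,"ry":0,"rz":6,"claw":255},
  {"x":0,"y":0,"z":0,"rx":0,"ry":0,"rz":7.5,"claw":255},
  {"x":0,"y":0,"z":0,"rx":0,"ry":0,"rz":9,"claw":255},
  {"x":0,"y":0,"z":0,"rx":0,"ry":0,"rz":10.5,"claw":255},
  {"x":0,"y":0,"z":0,"rx":0,"ry":0,"rz":12,"claw":255},
  {"x":0,"y":0,"z":0,"rx":0,"ry":0,"rz":13,"claw":255},
  {"x":0,"y":0,"z":0,"rx":0,"ry":0,"rz":13,"claw":255},
])

```text
time_s: 11.6
position: [0.3697, 0.186, 0.1149]
tcp_rot: [[-0.026, 1.0, 0.0], [1.0, 0.026, 0.0], [0.0, 0.0, -1.0]]
force: [0.5, 0.4, -2.8]
opening: 0.451
grasp_force: 30.0
```

Run:
```python
from h import *
im,d,w=cloud('side'); h=cv2.cvtColor(im,cv2.COLOR_RGB2HSV).astype(int)
m=(h[...,0]<18)&(h[...,1]>110)&(w[...,2]>.07)&(w[...,2]<.135)&(w[...,0]>.33)&(w[...,0]<.42)&(w[...,1]>.08)&(w[...,1]<.3)
q=w[m]; print('body y',np.percentile(q[:,1],[0,1,99,100]),'x',np.percentile(q[:,0],[1,99]))
g=w[(w[...,2]>.08)&(w[...,2]<.125)&(w[...,0]>.33)&(w[...,0]<.41)&(w[...,1]>.06)&(w[...,1]<.115)]
print('axle end',g.min(0),g.max(0))
goal(.4845,.187,.1045,1.5)
```

```text
body y [0.11712362 0.11864568 0.24250496 0.24974862] x [0.34566434 0.39100065]
axle end [0.36498258 0.08252436 0.09704699] [0.37950487 0.11302228 0.11221985]
shift [ -2.2 114.7  10.4] turn [ 0.   -0.    0.01] F [-0.1  0.5 -3.5] t 11.65
```

Request:
apply_moves([
  {"x":0,"y":8,"z":5,"rx":0,"ry":0,"rz":0,"claw":255},
  {"x":0,"y":22,"z":10,"rx":0,"ry":0,"rz":0,"claw":255},
  {"x":0,"y":38,"z":10,"rx":0,"ry":0,"rz":0,"claw":255},
  {"x":0,"y":54,"z":10,"rx":0,"ry":0,"rz":0,"claw":255},
  {"x":0,"y":70,"z":10,"rx":0,"ry":0,"rz":0,"claw":255},
  {"x":0,"y":86,"z":10,"rx":0,"ry":0,"rz":0,"claw":255},
  {"x":0,"y":100,"z":10,"rx":0,"ry":0,"rz":0,"claw":255},
  {"x":0,"y":110,"z":10,"rx":0,"ry":0,"rz":0,"claw":255},
  {"x":0,"y":115,"z":10,"rx":0,"ry":0,"rz":0,"claw":255},
  {"x":0,"y":115,"z":10,"rx":0,"ry":0,"rz":0,"claw":255},
])

```text
time_s: 12.9
position: [0.485, 0.1892, 0.1045]
tcp_rot: [[-0.027, 1.0, -0.0], [1.0, 0.027, -0.0], [-0.0, -0.0, -1.0]]
force: [-0.8, 0.5, -3.1]
opening: 0.451
grasp_force: 30.0
```

Run:
```python
from h import *
im,d,w=cloud('side'); it,dt,wt=cloud('top')
# axle -y end vs -y saddle
for W in(w,wt):
    x,y,z=[W[...,i] for i in range(3)]
    g=W[(z>.084)&(z<.125)&(x>.44)&(x<.53)&(y>.07)&(y<.112)]
    if len(g): print('axle end',len(g),g.min(0),g.max(0))
    b=W[(z>.03)&(z<.067)&(x>.44)&(x<.53)&(y>.085)&(y<.125)]; print('saddle',b.min(0),b.max(0))
goal(.4845,.1895,.0725,1.5); print(read_state()['position'])
o=cv2.resize(im[130:250,200:300],(500,600),interpolation=cv2.INTER_CUBIC); save(o,'ins')
```

```text
axle end 40 [0.48012076 0.08577217 0.08504522] [0.49647688 0.11189505 0.10163884]
saddle [0.464306   0.09675613 0.03015704] [0.51051209 0.11437768 0.06641273]
axle end 58 [0.48042738 0.0881255  0.09014207] [0.49663192 0.11191071 0.10648573]
saddle [0.46575744 0.10026149 0.0357518 ] [0.51180678 0.11062792 0.06683091]
shift [ 0.3  0.4 31.9] turn [-0.01  0.    0.01] F [-1.3  0.6 -4.2] t 13.0
[0.4841814  0.18917738 0.10440726]
```

View pics/ins.png

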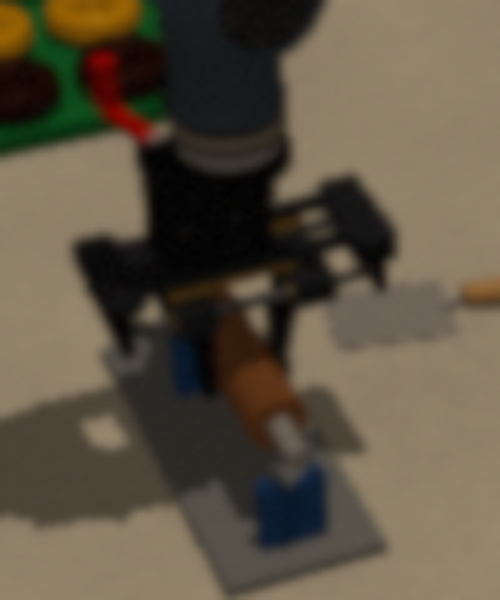

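The axle end sits right over the −y notch, with both x centres near 0.488. I lower it.

Request:
apply_moves([
  {"x":0,"y":0,"z":5,"rx":0,"ry":0,"rz":0,"claw":255},
  {"x":0,"y":0,"z":12,"rx":0,"ry":0,"rz":0,"claw":255},
  {"x":0,"y":0,"z":19,"rx":0,"ry":0,"rz":0,"claw":255},
  {"x":0,"y":0,"z":23,"rx":0,"ry":0,"rz":0,"claw":255},
  {"x":0,"y":0,"z":26,"rx":0,"ry":0,"rz":0,"claw":255},
  {"x":0,"y":0,"z":28,"rx":0,"ry":0,"rz":0,"claw":255},
  {"x":0,"y":0,"z":29,"rx":0,"ry":0,"rz":0,"claw":255},
  {"x":0,"y":0,"z":29,"rx":0,"ry":0,"rz":0,"claw":255},
])

```text
time_s: 14.0
position: [0.4851, 0.1892, 0.0756]
tcp_rot: [[-0.027, 1.0, 0.0], [1.0, 0.027, 0.0], [0.0, 0.0, -1.0]]
force: [0.1, 0.1, -4.6]
opening: 0.451
grasp_force: 30.0
```

Request:
apply_moves([
  {"x":0,"y":0,"z":0.5,"rx":0,"ry":0,"rz":0,"claw":255},
  {"x":0,"y":0,"z":1,"rx":0,"ry":0,"rz":0,"claw":255},
  {"x":0,"y":0,"z":1.5,"rx":0,"ry":0,"rz":0,"claw":255},
  {"x":0,"y":0,"z":2,"rx":0,"ry":0,"rz":0,"claw":255},
  {"x":0,"y":0,"z":2,"rx":0,"ry":0,"rz":0,"claw":255},
])

```text
time_s: 14.62
position: [0.4851, 0.1892, 0.0735]
tcp_rot: [[-0.027, 1.0, 0.0], [1.0, 0.027, -0.0], [-0.0, 0.0, -1.0]]
force: [0.2, -0.4, -3.6]
opening: 0.451
grasp_force: 30.0
```

Request:
apply_moves([
  {"x":0,"y":0,"z":0.5,"rx":0,"ry":0,"rz":0,"claw":255},
  {"x":0,"y":0,"z":1,"rx":0,"ry":0,"rz":0,"claw":255},
  {"x":0,"y":0,"z":1,"rx":0,"ry":0,"rz":0,"claw":255},
])

```text
time_s: 15.0
position: [0.4851, 0.1892, 0.0728]
tcp_rot: [[-0.027, 1.0, 0.0], [1.0, 0.027, 0.0], [0.0, 0.0, -1.0]]
force: [-1.0, -0.1, -1.1]
opening: 0.457
grasp_force: 30.0
```

Force is starting to transfer, so I go a little further.

Request:
apply_moves([
  {"x":0,"y":0,"z":0.5,"rx":0,"ry":0,"rz":0,"claw":255},
  {"x":0,"y":0,"z":0.5,"rx":0,"ry":0,"rz":0,"claw":255},
])

```text
time_s: 15.25
position: [0.4851, 0.1892, 0.0727]
tcp_rot: [[-0.027, 1.0, 0.001], [1.0, 0.027, 0.0], [0.0, 0.001, -1.0]]
force: [-1.5, -0.7, 4.6]
opening: 0.451
grasp_force: 30.0
```

Request:
apply_moves([
  {"x":0,"y":0,"z":-0.5,"rx":0,"ry":0,"rz":0,"claw":120},
  {"x":0,"y":0,"z":-0.5,"rx":0,"ry":0,"rz":0,"claw":80},
  {"x":0,"y":0,"z":-0.5,"rx":0,"ry":0,"rz":0,"claw":30},
  {"x":0,"y":0,"z":-0.5,"rx":0,"ry":0,"rz":0,"claw":0},
  {"x":0,"y":0,"z":-0.5,"rx":0,"ry":0,"rz":0,"claw":0},
  {"x":0,"y":0,"z":-0.5,"rx":0,"ry":0,"rz":0,"claw":0},
  {"x":0,"y":0,"z":-10,"rx":0,"ry":0,"rz":0,"claw":0},
  {"x":0,"y":0,"z":-35,"rx":0,"ry":0,"rz":0,"claw":0},
  {"x":0,"y":0,"z":-80,"rx":0,"ry":0,"rz":0,"claw":0},
  {"x":0,"y":0,"z":-130,"rx":0,"ry":0,"rz":0,"claw":0},
])

```text
time_s: 16.5
position: [0.4845, 0.1891, 0.2035]
tcp_rot: [[-0.027, 1.0, -0.001], [1.0, 0.027, -0.0], [-0.0, -0.001, -1.0]]
force: [0.2, 0.1, -0.1]
opening: 1.0
grasp_force: 0.0
```

Request:
apply_moves([
  {"x":0,"y":0,"z":-50,"rx":0,"ry":0,"rz":0,"claw":255},
  {"x":0,"y":0,"z":-95,"rx":0,"ry":0,"rz":0,"claw":255},
  {"x":-30,"y":-30,"z":-110,"rx":0,"ry":0,"rz":0,"claw":255},
  {"x":-70,"y":-70,"z":-110,"rx":0,"ry":0,"rz":0,"claw":255},
  {"x":-90,"y":-90,"z":-110,"rx":0,"ry":0,"rz":0,"claw":255},
])

```text
time_s: 17.12
position: [0.3949, 0.0958, 0.3127]
tcp_rot: [[-0.026, 1.0, -0.0], [1.0, 0.026, -0.0], [-0.0, -0.0, -1.0]]
force: [0.2, 0.2, -0.3]
opening: 0.517
grasp_force: 0.0
```

Run:
```python
from h import *
a,d,w=cloud('side'); b,dt,wt=cloud('top')
for I,W in((a,w),(b,wt)):
    x,y,z=[W[...,i] for i in range(3)]; h=cv2.cvtColor(I,cv2.COLOR_RGB2HSV).astype(int)
    r=(x>.42)&(x<.55)&(y>.06)&(y<.26)
    q=W[r&(h[...,0]<18)&(h[...,1]>120)&(z>.05)&(z<.095)]
    print('body',len(q),np.percentile(q,[1,99],0).round(4))
    for lo,hi in((.12,.15),(.18,.2),(.22,.245)):
        g=q[(q[:,1]>lo)&(q[:,1]<hi)]
        if len(g):print(lo,'topz',np.percentile(g[:,2],97).round(4),'x',np.percentile(g[:,0],[2,98]).mean().round(4))
    k=W[(z>.255)&(z<.28)&(x>.45)&(x<.52)&(y>.23)&(y<.31)]; print('knob',len(k),k.mean(0),k[:,2].max()) if len(k) else 0
o=np.zeros((480,800,3),np.uint8);o[:240,:480]=cv2.resize(b[190:270,110:270],(480,240)); o[:,480:]=cv2.resize(a[130:250,200:280],(320,480)); save(o,'seat')
goal(.4833,.2702,.31,1.5); print(read_state()['opening'])
```

```text
body 340 [[0.4661 0.1193 0.0557]
 [0.4998 0.249  0.0829]]
0.12 topz 0.0815 x 0.484
0.18 topz 0.0825 x 0.4827
0.22 topz 0.0812 x 0.4808
body 44 [[0.4957 0.1239 0.0667]
 [0.5019 0.2278 0.0826]]
0.12 topz 0.0824 x 0.4966
0.18 topz 0.079 x 0.4996
0.22 topz 0.0758 x 0.4994
knob 138 [0.4836924  0.27041513 0.26324432] 0.2693999197786692
shift [172.2  92.7   2.4] turn [-0.01  0.   -0.02] F [ 0.3  0.8 -0.3] t 17.23
0.4307791192418378
```

View pics/seat.png

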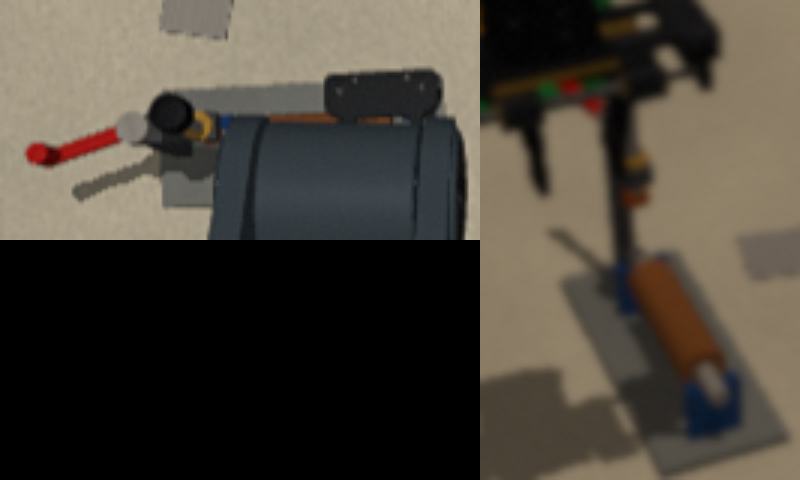

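The roller is seated level: the body's top is at 0.0815 at both ends, and its y range of 0.119–0.249 lies between the saddles. Next is the knob, pushed with closed fingers.

Request:
apply_moves([
  {"x":40,"y":22,"z":0,"rx":0,"ry":0,"rz":0,"claw":255},
  {"x":90,"y":50,"z":0,"rx":0,"ry":0,"rz":0,"claw":255},
  {"x":140,"y":78,"z":0,"rx":0,"ry":0,"rz":0,"claw":255},
  {"x":172,"y":93,"z":0,"rx":0,"ry":0,"rz":0,"claw":255},
  {"x":172,"y":93,"z":5,"rx":0,"ry":0,"rz":0,"claw":255},
  {"x":172,"y":93,"z":12,"rx":0,"ry":0,"rz":0,"claw":255},
  {"x":172,"y":93,"z":17,"rx":0,"ry":0,"rz":0,"claw":255},
  {"x":172,"y":93,"z":20,"rx":0,"ry":0,"rz":0,"claw":255},
  {"x":172,"y":93,"z":23,"rx":0,"ry":0,"rz":0,"claw":255},
  {"x":172,"y":93,"z":26,"rx":0,"ry":0,"rz":0,"claw":255},
])

```text
time_s: 18.48
position: [0.4859, 0.2708, 0.2867]
tcp_rot: [[-0.027, 1.0, 0.0], [1.0, 0.027, -0.0], [-0.0, 0.0, -1.0]]
force: [-1.5, -1.5, 4.3]
opening: 0.007
grasp_force: 2.2
```

Request:
apply_moves([
  {"x":0,"y":0,"z":4,"rx":0,"ry":0,"rz":0,"claw":255},
  {"x":0,"y":0,"z":8,"rx":0,"ry":0,"rz":0,"claw":255},
  {"x":0,"y":0,"z":13,"rx":0,"ry":0,"rz":0,"claw":255},
  {"x":0,"y":0,"z":18,"rx":0,"ry":0,"rz":0,"claw":255},
  {"x":0,"y":0,"z":23,"rx":0,"ry":0,"rz":0,"claw":255},
  {"x":0,"y":0,"z":28,"rx":0,"ry":0,"rz":0,"claw":255},
  {"x":0,"y":0,"z":33,"rx":0,"ry":0,"rz":0,"claw":255},
  {"x":0,"y":0,"z":38,"rx":0,"ry":0,"rz":0,"claw":255},
  {"x":0,"y":0,"z":42,"rx":0,"ry":0,"rz":0,"claw":255},
  {"x":0,"y":0,"z":45,"rx":0,"ry":0,"rz":0,"claw":255},
])

```text
time_s: 19.73
position: [0.486, 0.2712, 0.2408]
tcp_rot: [[-0.027, 1.0, 0.0], [1.0, 0.027, -0.0], [-0.0, 0.0, -1.0]]
force: [-0.1, -3.6, 4.2]
opening: 0.003
grasp_force: 2.2
```

Request:
apply_moves([
  {"x":0,"y":0,"z":1,"rx":0,"ry":0,"rz":0,"claw":255},
  {"x":0,"y":0,"z":2,"rx":0,"ry":0,"rz":0,"claw":255},
  {"x":0,"y":0,"z":3,"rx":0,"ry":0,"rz":0,"claw":255},
  {"x":0,"y":0,"z":4,"rx":0,"ry":0,"rz":0,"claw":255},
  {"x":0,"y":0,"z":5,"rx":0,"ry":0,"rz":0,"claw":255},
  {"x":0,"y":0,"z":6,"rx":0,"ry":0,"rz":0,"claw":255},
  {"x":0,"y":0,"z":7,"rx":0,"ry":0,"rz":0,"claw":255},
  {"x":0,"y":0,"z":7,"rx":0,"ry":0,"rz":0,"claw":255},
])

```text
time_s: 20.72
position: [0.4859, 0.2714, 0.2339]
tcp_rot: [[-0.027, 1.0, 0.0], [1.0, 0.027, 0.0], [0.0, 0.0, -1.0]]
force: [1.5, -2.3, 3.2]
opening: 0.009
grasp_force: 1.5
```

Request:
apply_moves([
  {"x":0,"y":0,"z":0.5,"rx":0,"ry":0,"rz":0,"claw":255},
  {"x":0,"y":0,"z":1,"rx":0,"ry":0,"rz":0,"claw":255},
  {"x":0,"y":0,"z":1.5,"rx":0,"ry":0,"rz":0,"claw":255},
  {"x":0,"y":0,"z":1.5,"rx":0,"ry":0,"rz":0,"claw":255},
])

```text
time_s: 21.22
position: [0.486, 0.2714, 0.2326]
tcp_rot: [[-0.027, 1.0, 0.0], [1.0, 0.027, 0.0], [0.0, 0.0, -1.0]]
force: [1.2, -1.4, 3.2]
opening: 0.006
grasp_force: 1.9
```

Request:
apply_moves([
  {"x":0,"y":0,"z":0.4,"rx":0,"ry":0,"rz":0,"claw":255},
  {"x":0,"y":0,"z":0.8,"rx":0,"ry":0,"rz":0,"claw":255},
  {"x":0,"y":0,"z":0.8,"rx":0,"ry":0,"rz":0,"claw":255},
])

```text
time_s: 21.6
position: [0.486, 0.2714, 0.2317]
tcp_rot: [[-0.027, 1.0, 0.0], [1.0, 0.027, 0.0], [0.0, 0.0, -1.0]]
force: [1.4, -2.4, 4.3]
opening: 0.005
grasp_force: 1.9
```

Request:
apply_moves([
  {"x":0,"y":0,"z":0.4,"rx":0,"ry":0,"rz":0,"claw":255},
  {"x":0,"y":0,"z":0.8,"rx":0,"ry":0,"rz":0,"claw":255},
  {"x":0,"y":0,"z":0.8,"rx":0,"ry":0,"rz":0,"claw":255},
])

```text
time_s: 21.98
position: [0.4859, 0.2714, 0.2312]
tcp_rot: [[-0.027, 1.0, 0.0], [1.0, 0.027, 0.0], [0.0, 0.0, -1.0]]
force: [0.3, -2.2, 6.0]
opening: 0.005
grasp_force: 2.8
```

```bash
python3 -c "
from h import *
s=read_state();print(s['position'],s['force'],s['moment'])
capture('side')
s=read_state();print(s['position'],s['force'],s['moment'])"
```

```text
[0.48594465 0.2713602  0.23123183] [ 0.3044073  -2.23907745  5.9708019 ] [-0.37617985 -0.06700675  0.04775197]
[0.48593888 0.27138482 0.23123029] [ 0.76693522 -1.29555015  5.91440854] [-0.30994132 -0.0551579   0.01835696]
```

Request:
apply_moves([
  {"x":0,"y":0,"z":0.3,"rx":0,"ry":0,"rz":0,"claw":255},
  {"x":0,"y":0,"z":0.6,"rx":0,"ry":0,"rz":0,"claw":255},
  {"x":0,"y":0,"z":0.6,"rx":0,"ry":0,"rz":0,"claw":255},
])

```text
time_s: 22.4
position: [0.486, 0.2714, 0.2311]
tcp_rot: [[-0.027, 1.0, 0.001], [1.0, 0.027, 0.0], [0.0, 0.001, -1.0]]
force: [-1.4, -1.8, 7.6]
opening: 0.005
grasp_force: 4.1
```

Request:
apply_moves([
  {"x":0,"y":0,"z":0.5,"rx":0,"ry":0,"rz":0,"claw":255},
  {"x":0,"y":0,"z":1.0,"rx":0,"ry":0,"rz":0,"claw":255},
  {"x":0,"y":0,"z":1.0,"rx":0,"ry":0,"rz":0,"claw":255},
])

```text
time_s: 22.78
position: [0.486, 0.2714, 0.231]
tcp_rot: [[-0.027, 1.0, 0.001], [1.0, 0.027, 0.0], [0.0, 0.001, -1.0]]
force: [-1.7, -1.5, 13.6]
opening: 0.004
grasp_force: 6.4
```

The foot touches the axle: height is stuck at 0.231 and the force rises to 13.6 N. I lift off and plan the lever swing.

Request:
apply_moves([
  {"x":0,"y":0,"z":-5,"rx":0,"ry":0,"rz":0,"claw":255},
  {"x":0,"y":0,"z":-25,"rx":0,"ry":0,"rz":0,"claw":255},
  {"x":0,"y":0,"z":-50,"rx":0,"ry":0,"rz":0,"claw":255},
  {"x":0,"y":0,"z":-60,"rx":0,"ry":0,"rz":0,"claw":255},
  {"x":0,"y":0,"z":-60,"rx":0,"ry":0,"rz":0,"claw":255},
])

```text
time_s: 23.4
position: [0.4856, 0.2714, 0.2892]
tcp_rot: [[-0.027, 1.0, -0.0], [1.0, 0.027, 0.0], [0.0, -0.0, -1.0]]
force: [0.3, 0.2, -0.7]
opening: 0.006
grasp_force: 0.0
```

```bash
cat > clamp.py <<'E'
from h import *
P=np.array([.4812,.3201])
def pusher(phi,dist):
    a=np.radians(phi); return P+.070*np.array([-np.sin(a),np.cos(a)])+dist*np.array([np.cos(a),np.sin(a)])
E
python3 - <<'E'
from clamp import *
s=read_state();print(s['position'])
im,d,w=cloud('top'); h=cv2.cvtColor(im,cv2.COLOR_RGB2HSV).astype(int); x,y,z=[w[...,i] for i in range(3)]
q=w[((h[...,0]<6)|(h[...,0]>172))&(h[...,1]>150)&(z>.2)&(z<.225)&(x>.4)&(x<.55)&(y>.27)&(y<.45)]; print('grip',len(q),np.median(q,0) if len(q) else 0)
im,d,w=cloud('side');x,y,z=[w[...,i] for i in range(3)]
k=w[(z>.19)&(z<.22)&(x>.46)&(x<.51)&(y>.25)&(y<.29)]; print('knob side',len(k),k.mean(0),np.percentile(k[:,2],98)) if len(k) else 0
g=pusher(18.3,.045); goal(*g,.29,18.3)
E
```

```text
[0.48563012 0.2714415  0.28923823]
grip 37 [0.458589   0.38793809 0.21173224]
knob side 69 [0.48246785 0.26534504 0.2017135 ] 0.20903429401272755
shift [129.1  20.3  -1.9] turn [-0.02  0.   -2.79] F [-0.4  0.   0.8] t 23.5
```

Request:
apply_moves([
  {"x":40,"y":10,"z":0,"rx":0,"ry":0,"rz":-1,"claw":255},
  {"x":85,"y":20,"z":0,"rx":0,"ry":0,"rz":-2,"claw":255},
  {"x":120,"y":20,"z":0,"rx":0,"ry":0,"rz":-2.8,"claw":255},
  {"x":129,"y":20,"z":5,"rx":0,"ry":0,"rz":-2.8,"claw":255},
  {"x":129,"y":20,"z":30,"rx":0,"ry":0,"rz":-2.8,"claw":255},
  {"x":129,"y":20,"z":55,"rx":0,"ry":0,"rz":-2.8,"claw":255},
  {"x":129,"y":20,"z":75,"rx":0,"ry":0,"rz":-2.8,"claw":255},
  {"x":129,"y":20,"z":78,"rx":0,"ry":0,"rz":-2.8,"claw":255},
  {"x":129,"y":20,"z":78,"rx":0,"ry":0,"rz":-2.8,"claw":255},
])

```text
time_s: 24.62
position: [0.5024, 0.4002, 0.2112]
tcp_rot: [[-0.314, 0.95, -0.001], [0.95, 0.314, -0.001], [-0.0, -0.001, -1.0]]
force: [-0.3, 0.1, 0.8]
opening: 0.006
grasp_force: 0.0
```

Run:
```python
from clamp import *
for phi,dd in((18.3,.03),(18.3,.025),(22,.024),(26,.024),(31,.024),(36,.024),(41,.024),(46,.024),(51,.024),(56,.024)):
    print(phi,end=' ');goal(*pusher(phi,dd),.211,phi)
```

```text
18.3 shift [  0.6 -15.3   0.2] turn [-0.01  0.   -0.  ] F [-0.3  0.1  0.8] t 24.62
18.3 shift [  0.6 -20.3   0.2] turn [-0.01  0.   -0.  ] F [-0.3  0.1  0.8] t 24.62
22 shift [  2.  -25.9   0.2] turn [-0.01  0.   -0.62] F [-0.3  0.1  0.8] t 24.62
26 shift [  3.2 -30.9   0.2] turn [-0.01  0.   -1.29] F [-0.3  0.1  0.8] t 24.62
31 shift [  4.2 -37.3   0.2] turn [-0.01  0.   -2.12] F [-0.3  0.1  0.8] t 24.62
36 shift [  4.6 -43.7   0.2] turn [-0.01  0.   -2.95] F [-0.3  0.1  0.8] t 24.62
41 shift [  4.5 -50.2   0.2] turn [-0.01  0.   -3.79] F [-0.3  0.1  0.8] t 24.62
46 shift [  3.8 -56.6   0.2] turn [-0.01  0.   -4.62] F [-0.3  0.1  0.8] t 24.62
51 shift [  2.5 -62.9   0.2] turn [-0.01  0.   -5.45] F [-0.3  0.1  0.8] t 24.62
56 shift [  0.7 -69.1   0.2] turn [-0.01  0.   -6.29] F [-0.3  0.1  0.8] t 24.62
```

Request:
apply_moves([
  {"x":0.6,"y":-10,"z":0,"rx":0,"ry":0,"rz":0,"claw":255},
  {"x":0.6,"y":-16,"z":0,"rx":0,"ry":0,"rz":0,"claw":255},
  {"x":0.6,"y":-20,"z":0,"rx":0,"ry":0,"rz":0,"claw":255},
  {"x":2,"y":-26,"z":0,"rx":0,"ry":0,"rz":-0.6,"claw":255},
  {"x":3,"y":-31,"z":0,"rx":0,"ry":0,"rz":-1.3,"claw":255},
  {"x":4,"y":-37,"z":0,"rx":0,"ry":0,"rz":-2.1,"claw":255},
  {"x":4.5,"y":-44,"z":0,"rx":0,"ry":0,"rz":-2.9,"claw":255},
  {"x":4.5,"y":-50,"z":0,"rx":0,"ry":0,"rz":-3.8,"claw":255},
  {"x":4,"y":-56.5,"z":0,"rx":0,"ry":0,"rz":-4.6,"claw":255},
  {"x":2.5,"y":-63,"z":0,"rx":0,"ry":0,"rz":-5.4,"claw":255},
])

```text
time_s: 25.88
position: [0.4427, 0.3838, 0.2121]
tcp_rot: [[-0.776, 0.631, 0.004], [0.631, 0.776, 0.002], [-0.002, 0.004, -1.0]]
force: [1.4, 0.6, -0.3]
opening: 0.007
grasp_force: 0.8
```

Run:
```python
from clamp import *
im,d,w=cloud('top'); h=cv2.cvtColor(im,cv2.COLOR_RGB2HSV).astype(int); x,y,z=[w[...,i] for i in range(3)]
q=w[((h[...,0]<6)|(h[...,0]>172))&(h[...,1]>150)&(z>.17)&(z<.225)&(x>.36)&(x<.55)&(y>.25)&(y<.45)]; print('red',len(q),q.min(0),q.max(0)) if len(q) else 0
print(read_state()['position'])
for phi in (56,61,66,71,76,81,85,88): print(phi,end=' ');goal(*pusher(phi,.024),.211,phi)
```

```text
red 74 [0.43944967 0.32593732 0.1723142 ] [0.47321452 0.36637512 0.18395826]
[0.44170987 0.38321662 0.2120046 ]
56 shift [ 1.4 -6.4  1. ] turn [ 0.02  0.01 -0.83] F [ 1.5 -0.8  1.6] t 25.93
61 shift [  2.7 -12.7   1. ] turn [ 0.02  0.01 -1.66] F [ 1.5 -0.8  1.6] t 25.93
66 shift [  3.4 -19.1   1. ] turn [ 0.01  0.01 -2.5 ] F [ 1.5 -0.8  1.6] t 25.93
71 shift [  3.6 -25.6   1. ] turn [ 0.01  0.01 -3.33] F [ 1.5 -0.8  1.6] t 25.93
76 shift [  3.2 -32.    0.9] turn [ 0.01  0.01 -4.16] F [ 1.5 -0.8  1.6] t 25.93
81 shift [  2.2 -38.4   0.9] turn [ 0.01  0.01 -5.  ] F [ 1.5 -0.8  1.6] t 25.93
85 shift [  1.1 -43.4   0.9] turn [ 0.01  0.01 -5.66] F [ 1.5 -0.8  1.6] t 25.93
88 shift [ -0.  -47.2   0.9] turn [ 0.01  0.02 -6.16] F [ 1.5 -0.8  1.6] t 25.93
```

The lever is following, so I continue.

Request:
apply_moves([
  {"x":1.5,"y":-6.5,"z":0,"rx":0,"ry":0,"rz":-0.8,"claw":255},
  {"x":2.7,"y":-12.5,"z":0,"rx":0,"ry":0,"rz":-1.7,"claw":255},
  {"x":3.4,"y":-19,"z":0,"rx":0,"ry":0,"rz":-2.5,"claw":255},
  {"x":3.6,"y":-25.5,"z":0,"rx":0,"ry":0,"rz":-3.3,"claw":255},
  {"x":3.2,"y":-32,"z":0,"rx":0,"ry":0,"rz":-4.2,"claw":255},
  {"x":2.2,"y":-38,"z":0,"rx":0,"ry":0,"rz":-5,"claw":255},
  {"x":1,"y":-43,"z":0,"rx":0,"ry":0,"rz":-5.7,"claw":255},
  {"x":1,"y":-43,"z":0,"rx":0,"ry":0,"rz":-5.7,"claw":255},
])

```text
time_s: 26.92
position: [0.4141, 0.3509, 0.2119]
tcp_rot: [[-0.996, 0.09, 0.001], [0.09, 0.996, 0.001], [-0.001, 0.001, -1.0]]
force: [0.9, 0.6, -0.3]
opening: 0.005
grasp_force: 0.3
```

Run:
```python
from clamp import *
print(read_state()['position'])
for phi in (88,91.5): print(phi,end=' ');goal(*pusher(phi,.024),.211,phi)
```

```text
[0.41411743 0.35086149 0.21189007]
88 shift [ 1.6 -4.5  0.9] turn [ 0.01  0.01 -0.53] F [ 0.9  0.6 -0.3] t 26.93
91.5 shift [ 2.7 -8.9  0.9] turn [ 0.01  0.01 -1.11] F [ 0.9  0.6 -0.3] t 26.93
```

Request:
apply_moves([
  {"x":0.8,"y":-2.5,"z":0,"rx":0,"ry":0,"rz":-0.3,"claw":255},
  {"x":1.6,"y":-4.5,"z":0,"rx":0,"ry":0,"rz":-0.6,"claw":255},
  {"x":2,"y":-6.5,"z":0,"rx":0,"ry":0,"rz":-0.9,"claw":255},
  {"x":2.5,"y":-8,"z":0,"rx":0,"ry":0,"rz":-1.1,"claw":255},
  {"x":2.5,"y":-9,"z":0,"rx":0,"ry":0,"rz":-1.1,"claw":255},
  {"x":2.5,"y":-9,"z":0,"rx":0,"ry":0,"rz":-1.1,"claw":255},
])

```text
time_s: 27.68
position: [0.4104, 0.3418, 0.2113]
tcp_rot: [[-1.0, -0.027, -0.0], [-0.027, 1.0, -0.0], [0.0, -0.0, -1.0]]
force: [0.5, 1.8, 1.0]
opening: 0.009
grasp_force: 0.7
```

Request:
apply_moves([
  {"x":0,"y":-1,"z":0,"rx":0,"ry":0,"rz":0,"claw":255},
  {"x":0,"y":-2,"z":0,"rx":0,"ry":0,"rz":0,"claw":255},
  {"x":0,"y":-2,"z":0,"rx":0,"ry":0,"rz":0,"claw":255},
])

```text
time_s: 28.05
position: [0.4103, 0.3398, 0.2113]
tcp_rot: [[-1.0, -0.027, -0.001], [-0.027, 1.0, -0.0], [0.001, -0.0, -1.0]]
force: [0.2, 1.6, 2.1]
opening: 0.007
grasp_force: 0.8
```

Request:
apply_moves([
  {"x":0,"y":-1,"z":0,"rx":0,"ry":0,"rz":0,"claw":255},
  {"x":0,"y":-2,"z":0,"rx":0,"ry":0,"rz":0,"claw":255},
  {"x":0,"y":-2,"z":0,"rx":0,"ry":0,"rz":0,"claw":255},
])

```text
time_s: 28.42
position: [0.4104, 0.3391, 0.2114]
tcp_rot: [[-1.0, -0.026, -0.0], [-0.026, 1.0, 0.003], [0.0, 0.003, -1.0]]
force: [-1.1, 5.5, 0.3]
opening: 0.004
grasp_force: 3.0
```

Request:
apply_moves([
  {"x":0,"y":-1,"z":0,"rx":0,"ry":0,"rz":0,"claw":255},
  {"x":0,"y":-2,"z":0,"rx":0,"ry":0,"rz":0,"claw":255},
  {"x":0,"y":-2,"z":0,"rx":0,"ry":0,"rz":0,"claw":255},
])

```text
time_s: 28.8
position: [0.4105, 0.3387, 0.2115]
tcp_rot: [[-1.0, -0.025, 0.0], [-0.025, 1.0, 0.006], [-0.0, 0.006, -1.0]]
force: [-2.2, 10.7, -0.1]
opening: 0.005
grasp_force: 5.3
```

The lever is at its end stop: it has stalled and the force is 10.7 N. I back off and retreat.

Request:
apply_moves([
  {"x":0,"y":5,"z":0,"rx":0,"ry":0,"rz":0,"claw":255},
  {"x":0,"y":20,"z":0,"rx":0,"ry":0,"rz":0,"claw":255},
  {"x":0,"y":35,"z":-20,"rx":0,"ry":0,"rz":0,"claw":255},
  {"x":0,"y":60,"z":-60,"rx":0,"ry":0,"rz":0,"claw":255},
  {"x":10,"y":100,"z":-100,"rx":0,"ry":0,"rz":0,"claw":255},
  {"x":30,"y":150,"z":-120,"rx":0,"ry":0,"rz":0,"claw":255},
  {"x":50,"y":190,"z":-120,"rx":0,"ry":0,"rz":0,"claw":200},
  {"x":60,"y":210,"z":-120,"rx":0,"ry":0,"rz":0,"claw":100},
  {"x":60,"y":210,"z":-120,"rx":0,"ry":0,"rz":0,"claw":0},
  {"x":60,"y":210,"z":-120,"rx":0,"ry":0,"rz":0,"claw":0},
])

```text
time_s: 30.05
position: [0.3456, 0.5428, 0.3306]
tcp_rot: [[-1.0, -0.026, -0.001], [-0.026, 1.0, -0.002], [0.001, -0.002, -1.0]]
force: [-0.7, 0.5, 0.2]
opening: 0.373
grasp_force: 0.0
```

Run:
```python
from clamp import *
b,dt,wt=cloud('top'); a,d,w=cloud('side')
for I,W in((b,wt),(a,w)):
    h=cv2.cvtColor(I,cv2.COLOR_RGB2HSV).astype(int); x,y,z=[W[...,i] for i in range(3)]
    q=W[((h[...,0]<6)|(h[...,0]>172))&(h[...,1]>150)&(z>.2)&(z<.225)&(x>.36)&(x<.55)&(y>.25)&(y<.45)]
    if len(q): m=(q.min(0)+q.max(0))/2; print('grip',len(q),m,'phi',np.degrees(np.arctan2(-(m[0]-P[0]),m[1]-P[1]))-1.5)
    k=W[(z>.18)&(z<.24)&(x>.465)&(x<.505)&(y>.25)&(y<.29)];print('knobtop',len(k),np.percentile(k[:,2],90)) if len(k) else 0
    r=W[(h[...,0]<18)&(h[...,1]>120)&(z>.05)&(z<.095)&(x>.44)&(x<.54)&(y>.06)&(y<.26)]
    print('body',len(r),np.percentile(r,[1,99],0).round(4))
o=np.zeros((480,800,3),np.uint8);o[:240,:480]=cv2.resize(b[190:270,110:270],(480,240)); o[:,480:]=cv2.resize(a[130:250,200:280],(320,480)); save(o,'end')
print(read_state()['force'],read_state()['time_s'])
```

```text
grip 45 [0.4128039  0.31780484 0.21056134] phi 90.42195073651858
knobtop 148 0.20886409294063538
body 673 [[0.4661 0.1244 0.0601]
 [0.502  0.2511 0.0837]]
grip 17 [0.41021147 0.31534937 0.20718116] phi 92.3285879579137
knobtop 92 0.20567566547597632
body 341 [[0.4655 0.1213 0.0553]
 [0.5002 0.2499 0.0832]]
[-0.60755766 -0.30991885  0.0692548 ] 30.15
```

View pics/end.png

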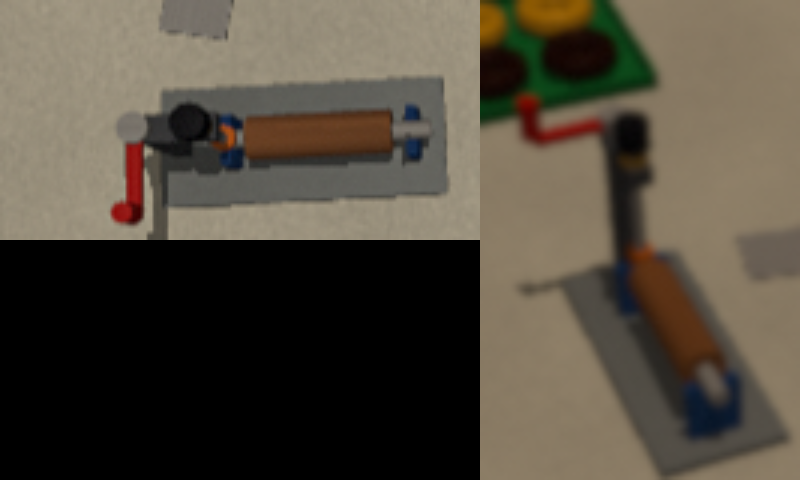

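The picture shows the roller seated in both saddles, the orange foot on the axle at (230,135), and the lever locked along −x with its grip at (127,212). I hand in.

```bash
python3 -c "
from rig import hand_in
print(hand_in())"
```

```text
the job is handed in; nothing more can be done
None
```

The roller is seated level in both saddles, the stop's foot is down on the axle, the clamp lever is locked at its end stop, and the job was handed in with the gripper clear at about 30 s.

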